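Sweep the loose tie-rod nuts into the collecting pan

ROBOT

A 7-joint arm with a two-finger parallel gripper is mounted at the origin on the work surface. World frame = base frame: x ahead of the robot, y to its left, z up, the work surface at z = 0. Lengths are in m, angles in degrees, forces in N, time in s.
With the tool pointing down it reaches from about 0.425 to 0.95 m from the base axis. Payload 4.7 kg.
Tool frame: the origin (TCP) lies where the fingers leave the gripper's body, on its centre line; the fingertips stand 70 mm ahead of it and the grasp point (between the pads) lies 51 mm ahead of it; x points along the fingers, z is the direction in which the jaws open and shut, and the axes are right-handed (so a half turn about x gives the same grasp; the last joint's range is limited). The gripper opens to 87 mm and grips with 3 to 60 N. Pads are 19 mm wide; open, the fingers measure 117 mm over their backs; the gripper's body (75 mm by 190 mm) begins 51 mm behind the grasp point.
Start: joints at [-78.833, 26.849, -2.785, 87.806, 1.381, 65.374, -4.715], TCP at [0.15, 0.658, 0.292] pointing down, gripper open.
Joint ranges: [-148.3, 148.3], [-19.14, 114.17], [-79.39, 73.82], [5.75, 140.21], [-59.74, 239.74], [12.07, 113.84], [-152.46, 152.46]. Speed limits (degrees/s): [147.25, 147.25, 180, 180, 180, 180, 180].

INTERFACE

Orientations are given as a 3x3 rotation matrix whose columns are the frame's x, y, z axes.
In Python, from cell import r gives the robot as it stands. The module is installed in compiled form; this text tells all that it offers.
- The arm moves only by the tool jog_arm, never from a script. Its argument "targets" is one flat list of numbers, 5 for each row, row after row: the opening in per cent of the stroke, from 0 (shut) to 100 (fully open), then the shift along the tool's x, y, z in mm, then the turn about the tool's x in rad. In form: [jaw, dx, dy, dz, twist, jaw, dx, dy, dz, twist, ...]. A call has exactly 5 rows; each row shifts and turns the commanded pose from where the row before left it, along the tool's axes as they then stand; what a row does not reach is not made up. A row lasts 1/10 s, in which the tool goes at most 50 mm and 8.59 degrees, less where a joint would pass 70% of its speed; a pose out of reach is approached as far as the arm can. A call is refused whole if a number of a shift passes 50 or a number of a turn 0.15, either way. A call with a gripper value outside its range is refused whole. The fingers move at their own pace and stop on an object; "newtons" is the grip in N (left out, the last holds). Time passes only in rows, so rows that do not move let the fingers close, or fill a call up. It gives the time, the measured TCP pose, the force and the opening at its end, in the units of the state.
- r.get_obs(): the state, without advancing time (a new reading comes with each control period).
- r.grab_frame(name): name is "scene" or "top" or "wrist"; returns the picture (480x640x3 uint8, red, green, blue); there is no depth.
- r.camera_params(name): a dict with "camera_matrix" (3x3 intrinsics, pixels), "rvec" (rotation vector, rad) and "tvec" (3), from world to camera coordinates, as OpenCV has them. Camera axes: x right, y down, z forward; pixel columns grow to the right and rows downward; lengths in m; the calibration is good to about 2 mm. A picture is of the moment at which its call begins: read the wrist's pose just before it. camera_params takes no time and is no camera call; for the wrist camera it gives the pose at the moment of the call.
- r.finish_job(): hands the job in, once; it reports no verdict.
The state is a dict: "time": time; "joints": joint angles; "joint_vel": joint speeds; "effort": joint torques, N m; "tool_pos": TCP position; "tool_rot": TCP orientation; "force": force on the tool from outside, world axes, zero at the start; "ft_torque": the same for the moment, N m; "gripper_width": opening from 0.0 (shut) to 1.0 (fully open).
Only numpy, scipy, OpenCV 4.12 (cv2) and the standard library are available. Lean on these libraries where they do the work, as an engineer would, in place of code of your own. Each camera call takes 0.05 s, during which the arm holds its last target. There are 200 camera calls.

TASK

The test cell has been taken apart and its four hex nuts lie scattered on the bench. With the closed fingers, sweep all four along the bench through the open mouth of the steel pan, until each lies wholly inside, past the sloping lip; push them steadily without flicking, pinching or picking any up. Leave the vial, cup, valve and wrench as they stand.

Things in the scene. Friction and masses are not known exactly. Their poses are not given: they have to be found in the camera images.
- nut_a: One of four identical loose black steel M16 hex nuts, lying flat on the bench: 24 mm across flats, 28 mm across corners, 13 mm high, 15 mm bore, about 33 g. Origin at its centre, 6.5 mm above what it lies on; its z axis is the bore.
- nut_b: One of four identical loose black steel M16 hex nuts, lying flat on the bench: 24 mm across flats, 28 mm across corners, 13 mm high, 15 mm bore, about 33 g. Origin at its centre, 6.5 mm above what it lies on; its z axis is the bore.
- nut_c: One of four identical loose black steel M16 hex nuts, lying flat on the bench: 24 mm across flats, 28 mm across corners, 13 mm high, 15 mm bore, about 33 g. Origin at its centre, 6.5 mm above what it lies on; its z axis is the bore.
- nut_d: One of four identical loose black steel M16 hex nuts, lying flat on the bench: 24 mm across flats, 28 mm across corners, 13 mm high, 15 mm bore, about 33 g. Origin at its centre, 6.5 mm above what it lies on; its z axis is the bore.
- pan: Fixed open-fronted steel pan, its back against the tester: 180 mm along x (mouth to back), 220 mm along y. Origin: centre of the underside. Mouth faces -x; lip edge at x=-90 mm, flush with the bench, sloping up over 20 mm to a flat floor 2 mm above the bench, from x=-70 mm to the back wall at x=+88 mm. Walls 34 mm high, 2 mm thick, sides at y=+-110 mm, dropping to 17 mm forward of x=-40 mm.
- tester: Fixed bench-top tester, white housing, 360 mm along x, 520 mm along y. Origin at bench level, middle of its end panel behind the pan; the housing runs from there to its -y: a deck 125 mm high (with the opened steel cell and four bare tie rods up to 240 mm), then a console 230 mm high.
- vial: Bystander: capped glass vial standing upright, 28 mm diameter, 52 mm high. Origin at the centre of its underside. Vial, cup and valve swap places from start to start; one of them stands in the middle of the nuts.
- sample_cup: Bystander: open aluminium sample cup standing upright, 38 mm diameter at the rim, 40 mm high. Origin at the centre of its underside.
- needle_valve: Bystander: small steel needle valve standing upright on its round 28 mm foot, 57 mm high, with a square body, a side stub to 18 mm from its axis along its x and a black knob. Origin at the centre of its underside.
- wrench: Bystander: open-end wrench, 200 mm long, lying on the bench beyond the work along its own x. Origin at its middle on the bench.

How it is judged:
By the outcome, as a careful person would: the job done as asked, in the order asked, and still so for the second after the job is handed in, with the robot touching nothing.
It also fails if it takes over 72 s, if anything falls off the work surface, if the arm or the gripper's body presses on something with over 40 N, if the wrist force passes 120 N, or if a joint passes its speed limit or range.

## Working session

There is one attempt and no reset: what is moved stays moved. The work goes in short steps, Python scripts to look and compute and a tool call to move; the robot and the scene stay as the last step left them, time stands still between calls to the robot, and variables do not carry over. Pictures are saved under pics/ and viewed, about 8 in all and at most 12, crops included, and the job is handed in when it is done.

Besides the shell and the picture viewer there is one more tool, called after "Request:" in YAML: its name, and indented under it one key for each argument. jog_arm: Moves the arm, as the interface text tells. Its arguments: {"type":"object","properties":{"targets":{"type":"array"},"newtons":{"type":"number"}},"required":["targets"]}

```bash
mkdir -p pics
python3 - <<'E'
from cell import r
import cv2,numpy as np
o=r.get_obs();print({k:np.round(o[k],3).tolist() for k in("time","tool_pos","tool_rot","force","gripper_width")})
for n in("top","scene"):
    im=r.grab_frame(n);cv2.imwrite(f"pics/{n}0.png",im[:,:,::-1])
    p=r.camera_params(n);R=cv2.Rodrigues(np.array(p["rvec"]))[0];print(n,np.round(p["camera_matrix"],1).tolist(),"pos",-R.T@np.ravel(p["tvec"]),"fwd",R[2],"right",R[0])
E
```

```text
{'time': 0.0, 'tool_pos': [0.15, 0.658, 0.291], 'tool_rot': [[-0.0, -0.975, 0.222], [-0.002, 0.222, 0.975], [-1.0, -0.0, -0.002]], 'force': [-0.289, -0.293, -0.567], 'gripper_width': 0.998}
top [[475.7, 0.0, 318.5], [0.0, 475.7, 236.8], [0.0, 0.0, 1.0]] pos [0.4562841 0.0276871 0.9899934] fwd [ 0.13268322 -0.02448456 -0.99085603] right [ 0.02473506 -0.99930169  0.02800547]
scene [[472.0, 0.0, 315.6], [0.0, 472.0, 246.0], [0.0, 0.0, 1.0]] pos [ 1.05685516 -0.02495035  0.73014956] fwd [-0.54815469  0.06665202 -0.83371694] right [0.10439013 0.99447703 0.01086936]
```

View pics/top0.png

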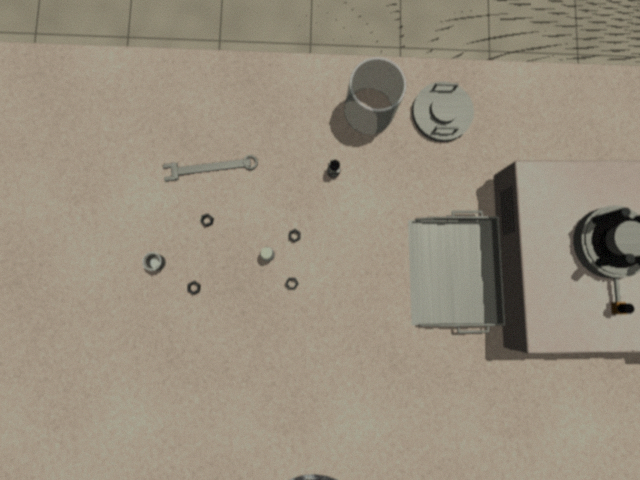

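View pics/scene0.png

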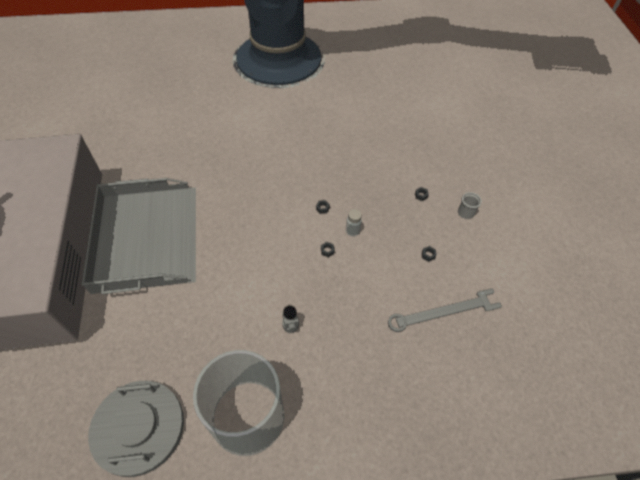

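The top view (up = +x, right = -y) shows nuts at (207,221), (294,236), (194,288) and (291,284). The vial is among them at (266,255), the cup at (153,263), the valve at (333,168) and the wrench at (210,168). The pan's mouth is at column ~411, rows 220–327, facing +y.

```bash
cat > h.py <<'E'
from cell import r
import cv2,numpy as np
def cam(n):
    p=r.camera_params(n);R=cv2.Rodrigues(np.array(p["rvec"]))[0];return np.array(p["camera_matrix"]),R,np.ravel(p["tvec"])
def ray(c,uv,z):
    K,R,t=c;C=-R.T@t;d=R.T@np.linalg.solve(K,[*uv,1]);return (C+d*(z-C[2])/d[2])[:2]
def px(c,P):
    K,R,t=c;q=K@(R@np.array(P)+t);return q[:2]/q[2]
def nuts(im,c,lo,hi,thr=75,dbg=False,amin=40,amax=400):
    m=(im.max(2)<thr).astype(np.uint8);m=cv2.morphologyEx(m,cv2.MORPH_CLOSE,np.ones((5,5)))
    out=[]
    for k in cv2.findContours(m,cv2.RETR_EXTERNAL,cv2.CHAIN_APPROX_NONE)[0]:
        k=cv2.convexHull(k);a=cv2.contourArea(k)
        if a<amin or a>amax: continue
        M=cv2.moments(k);uv=(M['m10']/a,M['m01']/a);w=ray(c,uv,.0065)
        if lo[0]<w[0]<hi[0] and lo[1]<w[1]<hi[1]: out.append((np.round(w,4).tolist(),np.round(uv,1).tolist(),a))
    return out
E
python3 - <<'E'
from h import *
for n in("top","scene"):
    im=cv2.imread(f"pics/{n}0.png");c=cam(n);print(n)
    for x in nuts(im,c,(.2,-.5),(.9,.5)):print(x)
    if n=="top":
        for nm,uv,z in[("vialtop",(266,254),.052),("cup",(153,262),.04),("valvetop",(334,164),.057),("lipL",(411,220),0),("lipR",(411,327),0),("backL",(497,218),.034),("backR",(500,326),.034),("wrenchL",(172,172),0),("wrenchR",(250,162),0),("tester",(515,162),.125),("tester",(527,352),.125)]:print(nm,ray(c,uv,z).round(3))
    else:
        for nm,uv,z in[("vialtop",(354,217),.052),("cup",(470,201),.04),("valvetop",(290,312),.057),("lipN",(194,188),0),("lipF",(196,280),0)]:print(nm,ray(c,uv,z).round(3))
E
```

```text
top
([0.4763, 0.2561], [193.5, 287.5], 100.0)
([0.4904, 0.0569], [291.3, 283.1], 70.5)
([0.5311, 0.3492], [149.5, 259.5], 52.0)
([0.5895, 0.0548], [293.9, 235.4], 85.0)
([0.6164, 0.2376], [206.4, 220.2], 94.5)
([0.7344, -0.0236], [332.9, 169.0], 155.0)
([0.8495, -0.1302], [383.1, 118.9], 261.5)
([0.858, -0.249], [437.6, 117.1], 134.5)
vialtop [0.545 0.107]
cup [0.524 0.331]
valvetop [ 0.731 -0.023]
lipL [ 0.63  -0.192]
lipR [ 0.407 -0.192]
backL [ 0.634 -0.363]
backR [ 0.415 -0.363]
wrenchL [0.719 0.317]
wrenchR [0.746 0.154]
tester [ 0.726 -0.363]
tester [ 0.374 -0.374]
scene
([0.871, -0.2407], [150.4, 425.5], 237.5)
([0.7104, -0.0244], [289.8, 312.6], 135.5)
([0.626, -0.2666], [147.6, 281.2], 77.5)
([0.6179, 0.2356], [428.2, 253.7], 129.0)
([0.5909, 0.0535], [327.4, 249.5], 120.0)
([0.4914, 0.0559], [322.6, 206.8], 107.5)
([0.4775, 0.255], [421.1, 193.7], 104.0)
([0.3999, -0.2748], [153.6, 183.4], 65.0)
vialtop [0.556 0.104]
cup [0.53 0.33]
valvetop [ 0.734 -0.024]
lipN [ 0.414 -0.196]
lipF [ 0.628 -0.184]
```

Request:
jog_arm:
  targets: [0, 0, 0, 0, 0.15, 0, 0, 0, 0, 0.15, 0, 0, 0, 0, 0.15, 0, 0, 0, 0, 0.15, 0, 0, 0, 0, 0.15]

```text
time: 0.6
tool_pos: [0.1497, 0.6579, 0.2917]
tool_rot: [[-0.0, -0.557, 0.83], [-0.001, 0.83, 0.557], [-1.0, -0.001, -0.001]]
force: [0.2, -0.0, -0.5]
gripper_width: 0.635
```

Request:
jog_arm:
  targets: [0, 0, 0, 0, 0.15, 0, 0, 0, 0, 0.15, 0, 0, 0, 0, 0.15, 0, 0, 0, 0, 0.147, 0, 0, 0, 0, 0]

```text
time: 1.1
tool_pos: [0.1496, 0.658, 0.2917]
tool_rot: [[0.0, -0.0, 1.0], [-0.001, 1.0, 0.0], [-1.0, -0.001, 0.0]]
force: [-0.2, -0.3, -0.0]
gripper_width: 0.171
```

Request:
jog_arm:
  targets: [0, 0, -38, 23, 0, 0, 0, -38, 23, 0, 0, 0, -38, 23, 0, 0, 0, -38, 23, 0, 0, 0, -38, 23, 0]

```text
time: 1.6
tool_pos: [0.2654, 0.4664, 0.2921]
tool_rot: [[0.0, -0.004, 1.0], [-0.0, 1.0, 0.004], [-1.0, -0.0, 0.0]]
force: [1.5, 0.1, 1.1]
gripper_width: 0.006
```

Request:
jog_arm:
  targets: [0, 0, -38, 23, 0, 0, 0, -38, 23, 0, 0, 0, -38, 23, 0, 0, 0, -38, 23, 0, 0, 0, -38, 23, 0]

```text
time: 2.1
tool_pos: [0.3803, 0.2764, 0.2923]
tool_rot: [[0.0, -0.004, 1.0], [0.0, 1.0, 0.004], [-1.0, 0.0, 0.0]]
force: [1.1, 0.2, 0.0]
gripper_width: 0.005
```

Request:
jog_arm:
  targets: [0, 0, -38, 23, 0, 0, 0, -38, 23, 0, 0, 0, -38, 23, 0, 0, 0, -38, 20, 0, 0, 0, -30, 20, 0]

```text
time: 2.6
tool_pos: [0.4892, 0.0936, 0.2923]
tool_rot: [[0.0, -0.002, 1.0], [0.0, 1.0, 0.002], [-1.0, 0.0, 0.0]]
force: [0.4, 0.4, 0.5]
gripper_width: 0.0
```

Run:
```python
from h import *
o=r.get_obs();c=cam("wrist");im=r.grab_frame("wrist")[:,:,::-1].copy();cv2.imwrite("pics/w0.png",im)
print(o["time"],np.round(o["tool_pos"],4),np.round(o["joints"],1))
for x in nuts(im,c,(.2,-.5),(.9,.5),amin=150,amax=6000):print(x)
```

```text
2.6 [0.4892 0.0936 0.2923] [-45.5  11.   34.6 112.9  -7.3  58.2  -7.4]
([0.5835, 0.0614], [421.0, 241.5], 154.0)
([0.6204, 0.2395], [478.8, 36.6], 175.0)
([0.6101, 0.2347], [466.0, 42.8], 410.0)
([0.4778, 0.2481], [308.6, 24.9], 212.0)
([0.4753, 0.261], [305.3, 7.6], 187.0)
```

View pics/w0.png

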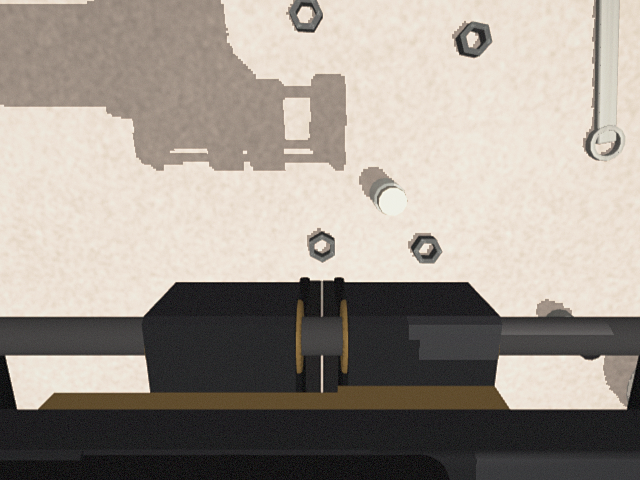

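The wrist view shows nuts at (321,245), (426,248), (305,14) and (473,40), with the vial cap at (392,201). Next I'll refine those positions.

Run:
```python
from h import *
c=cam("wrist")
for uv,z in[((321,245),.0065),((426,248),.0065),((305,14),.0065),((473,40),.0065),((392,201),.052)]:print(ray(c,uv,z).round(4))
K,R,t=c;print("cam",-R.T@t, "tip px",px(c,[.4892,.0936,.2223]))
```

```text
[0.4924 0.0512]
[0.5929 0.0475]
[0.4803 0.25  ]
[0.6212 0.2297]
[0.5505 0.1013]
cam [0.49201363 0.16046376 0.38476116] tip px [314.245122   290.32395582]
```

Request:
jog_arm:
  targets: [0, 44, 0, 2, 0, 0, 44, 0, 0, 0, 0, 44, 0, 0, 0, 0, 44, 0, 0, 0, 0, 40, 0, 0, 0]

```text
time: 3.15
tool_pos: [0.4902, 0.0966, 0.0742]
tool_rot: [[-0.001, -0.004, 1.0], [0.0, 1.0, 0.004], [-1.0, 0.0, -0.001]]
force: [1.1, 0.9, 0.5]
gripper_width: 0.006
```

Request:
jog_arm:
  targets: [0, 0, -3, 0, 0, 0, 0, -4, 0, 0, 0, 0, -5, 0, 0, 0, 0, -6, 0, 0, 0, 0, -7, 0, 0]

```text
time: 3.65
tool_pos: [0.491, 0.0709, 0.0769]
tool_rot: [[0.001, -0.001, 1.0], [0.001, 1.0, 0.001], [-1.0, 0.001, 0.001]]
force: [0.7, -0.4, 0.3]
gripper_width: 0.009
```

Request:
jog_arm:
  targets: [0, 0, -8, 0, 0, 0, 0, -9, 0, 0, 0, 0, -9, 0, 0, 0, 0, -9, 0, 0, 0, 0, -9, 0, 0]

```text
time: 4.15
tool_pos: [0.4907, 0.0263, 0.0762]
tool_rot: [[-0.0, 0.0, 1.0], [0.0, 1.0, -0.0], [-1.0, 0.0, -0.0]]
force: [0.9, 0.1, 0.0]
gripper_width: 0.007
```

Run:
```python
from h import *
o=r.get_obs();print(o["time"],np.round(o["tool_pos"],4))
for n in("top","scene"):
    c=cam(n);im=r.grab_frame(n)[:,:,::-1].copy();cv2.imwrite(f"pics/{n}1.png",im)
    print(n)
    for x in nuts(im,c,(.4,-.4),(.7,.3),amin=30,amax=2000):print(x)
```

```text
4.15 [0.4907 0.0263 0.0762]
top
([0.4762, 0.2557], [193.7, 287.6], 93.0)
([0.6167, 0.2374], [206.6, 220.0], 82.0)
scene
([0.6179, 0.2358], [428.3, 253.7], 124.0)
([0.5911, 0.0534], [327.4, 249.6], 113.5)
([0.4778, 0.2553], [421.3, 193.8], 98.5)
```

View pics/scene1.png

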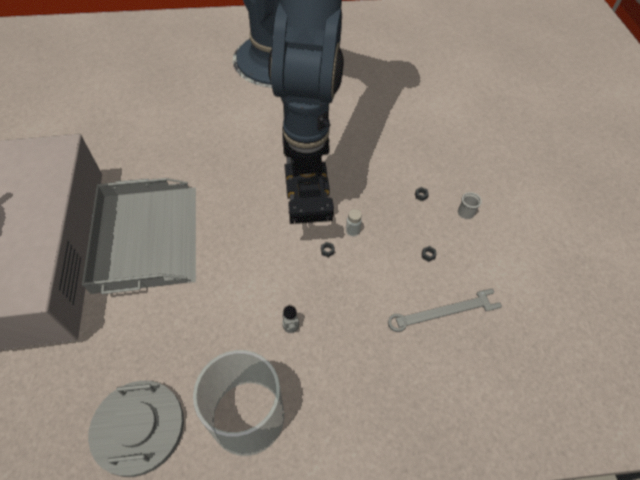

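Request:
jog_arm:
  targets: [0, 0, -10, 0, 0, 0, 0, -10, 0, 0, 0, 0, -10, 0, 0, 0, 0, -10, 0, 0, 0, 0, -10, 0, 0]

```text
time: 4.75
tool_pos: [0.4907, -0.0238, 0.0762]
tool_rot: [[-0.0, 0.0, 1.0], [-0.0, 1.0, -0.0], [-1.0, -0.0, -0.0]]
force: [-1.0, -0.2, 0.5]
gripper_width: -0.001
```

Request:
jog_arm:
  targets: [0, 0, -10, 0, 0, 0, 0, -10, 0, 0, 0, 0, -10, 0, 0, 0, 0, -10, 0, 0, 0, 0, -10, 0, 0]

```text
time: 5.25
tool_pos: [0.4908, -0.0736, 0.0762]
tool_rot: [[-0.0, 0.0, 1.0], [0.0, 1.0, -0.0], [-1.0, 0.0, -0.0]]
force: [-0.6, 0.7, -0.1]
gripper_width: 0.011
```

Request:
jog_arm:
  targets: [0, 0, -10, 0, 0, 0, 0, -10, 0, 0, 0, 0, -10, 0, 0, 0, 0, -10, 0, 0, 0, 0, -10, 0, 0]

```text
time: 5.75
tool_pos: [0.4908, -0.1236, 0.0762]
tool_rot: [[-0.0, -0.0, 1.0], [0.0, 1.0, 0.0], [-1.0, 0.0, -0.0]]
force: [-0.7, -0.5, -0.7]
gripper_width: 0.004
```

Run:
```python
from h import *
o=r.get_obs();print(o["time"],np.round(o["tool_pos"],4))
c=cam("scene");im=r.grab_frame("scene")[:,:,::-1].copy()
cv2.imwrite("pics/scene2.png",cv2.resize(im[120:330,60:380],None,fx=2.4,fy=2.4))
```

```text
5.75 [ 0.4908 -0.1236  0.0762]
```

View pics/scene2.png

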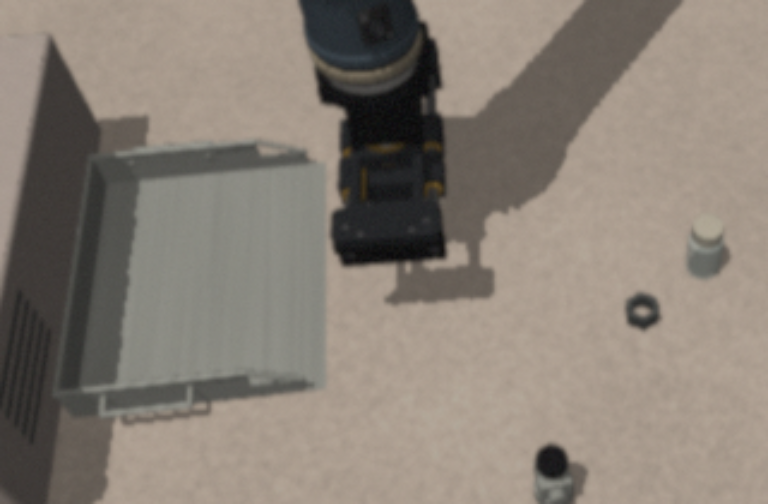

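Nothing is left behind on B's path (the nut is hidden under the gripper), nut C is still in place at crop (642,311), and the vial is standing at (706,245). I'll continue into the pan.

Request:
jog_arm:
  targets: [0, 0, -10, 0, 0, 0, 0, -10, 0, 0, 0, 0, -10, 0, 0, 0, 0, -10, 0, 0, 0, 0, -10, 0, 0]

```text
time: 6.3
tool_pos: [0.4907, -0.1737, 0.0762]
tool_rot: [[-0.0, 0.0, 1.0], [0.0, 1.0, -0.0], [-1.0, 0.0, -0.0]]
force: [-0.1, 0.6, -0.3]
gripper_width: 0.01
```

Request:
jog_arm:
  targets: [0, 0, -10, 0, 0, 0, 0, -10, 0, 0, 0, 0, -10, 0, 0, 0, 0, -10, 0, 0, 0, 0, -10, 0, 0]

```text
time: 6.8
tool_pos: [0.4908, -0.2236, 0.0762]
tool_rot: [[-0.0, 0.0, 1.0], [0.0, 1.0, -0.0], [-1.0, 0.0, -0.0]]
force: [0.1, 0.6, -0.4]
gripper_width: 0.006
```

Request:
jog_arm:
  targets: [0, 0, -10, 0, 0, 0, 0, -10, 0, 0, 0, 0, -10, 0, 0, 0, 0, -10, 0, 0, 0, 0, -8, 0, 0]

```text
time: 7.3
tool_pos: [0.4907, -0.2719, 0.0762]
tool_rot: [[0.0, 0.0, 1.0], [-0.0, 1.0, -0.0], [-1.0, -0.0, 0.0]]
force: [-0.3, 1.3, 1.1]
gripper_width: 0.002
```

Request:
jog_arm:
  targets: [0, 0, -6, 0, 0, 0, 0, -4, 0, 0, 0, 0, -2, 0, 0, 0, 0, 0, 0, 0, 0, 0, 10, 0, 0]

```text
time: 7.8
tool_pos: [0.4907, -0.2736, 0.0763]
tool_rot: [[0.0, 0.002, 1.0], [-0.001, 1.0, -0.002], [-1.0, -0.001, 0.0]]
force: [0.0, 0.4, 0.0]
gripper_width: 0.009
```

Request:
jog_arm:
  targets: [0, -20, 20, 0, 0, 0, -40, 10, 0, 0, 0, -10, 45, 15, 0, 0, 0, 47, 15, 0, 0, 0, 47, 15, 0]

```text
time: 8.3
tool_pos: [0.5361, -0.1011, 0.147]
tool_rot: [[0.001, -0.0, 1.0], [0.001, 1.0, 0.0], [-1.0, 0.001, 0.001]]
force: [1.2, -0.7, -0.3]
gripper_width: 0.004
```

Run:
```python
from h import *
o=r.get_obs();print(o["time"],np.round(o["tool_pos"],4))
for n in("top","scene"):
    c=cam(n);im=r.grab_frame(n)[:,:,::-1].copy();cv2.imwrite(f"pics/{n}3.png",im)
    print(n)
    for x in nuts(im,c,(.4,-.4),(.7,.3),amin=30,amax=2000):print(x)
```

```text
8.3 [ 0.5361 -0.1011  0.147 ]
top
([0.4794, 0.2606], [191.4, 286.0], 35.5)
([0.4933, -0.3037], [465.2, 286.2], 90.0)
scene
([0.6181, 0.2359], [428.4, 253.8], 121.0)
([0.5911, 0.0534], [327.3, 249.6], 111.5)
([0.493, -0.3058], [132.9, 221.8], 131.5)
([0.4779, 0.2551], [421.3, 193.9], 96.5)
```

Request:
jog_arm:
  targets: [0, 0, 42, 14, 0, 0, 0, 46, 14, 0, 0, 0, 46, 14, 0, 0, 0, 36, 14, 0, 0, 0, 18, 0, 0]

```text
time: 8.9
tool_pos: [0.5925, 0.0899, 0.1459]
tool_rot: [[0.001, -0.007, 1.0], [0.002, 1.0, 0.007], [-1.0, 0.002, 0.001]]
force: [-0.8, 0.1, -0.3]
gripper_width: 0.003
```

Request:
jog_arm:
  targets: [0, 0, 0, 0, 0, 0, 20, 0, 0, 0, 0, 25, 0, 0, 0, 0, 20, 0, 0, 0, 0, 6, 0, 0, 0]

```text
time: 9.4
tool_pos: [0.5898, 0.0824, 0.0733]
tool_rot: [[-0.004, 0.002, 1.0], [-0.002, 1.0, -0.002], [-1.0, -0.002, -0.004]]
force: [0.6, -1.1, -1.1]
gripper_width: 0.008
```

Run:
```python
from h import *
o=r.get_obs();print(o["time"],np.round(o["tool_pos"],4))
```

```text
9.4 [0.5898 0.0824 0.0733]
```

Request:
jog_arm:
  targets: [0, 0, -2, 1, 0, 0, 0, -4, 0, 0, 0, 0, -5, 0, 0, 0, 0, -6, 0, 0, 0, 0, -7, 0, 0]

```text
time: 9.9
tool_pos: [0.5931, 0.0598, 0.0759]
tool_rot: [[0.001, -0.0, 1.0], [0.001, 1.0, 0.0], [-1.0, 0.001, 0.001]]
force: [0.3, 1.7, 0.0]
gripper_width: 0.004
```

Request:
jog_arm:
  targets: [0, 0, -8, 0, 0, 0, 0, -9, 0, 0, 0, 0, -10, 0, 0, 0, 0, -10, 0, 0, 0, 0, -10, 0, 0]

```text
time: 10.4
tool_pos: [0.5927, 0.0121, 0.0752]
tool_rot: [[-0.0, 0.0, 1.0], [-0.0, 1.0, -0.0], [-1.0, -0.0, -0.0]]
force: [-0.2, 0.3, 1.2]
gripper_width: 0.007
```

Request:
jog_arm:
  targets: [0, 0, -10, 0, 0, 0, 0, -10, 0, 0, 0, 0, -10, 0, 0, 0, 0, -10, 0, 0, 0, 0, -10, 0, 0]

```text
time: 10.9
tool_pos: [0.5928, -0.0376, 0.0752]
tool_rot: [[-0.0, -0.0, 1.0], [0.0, 1.0, 0.0], [-1.0, 0.0, -0.0]]
force: [1.0, 1.1, 1.4]
gripper_width: 0.008
```

Run:
```python
from h import *
o=r.get_obs();print(o["time"],np.round(o["tool_pos"],4))
for n in("top","scene"):
    c=cam(n);im=r.grab_frame(n)[:,:,::-1].copy();cv2.imwrite(f"pics/{n}4.png",im)
    print(n)
    for x in nuts(im,c,(.4,-.4),(.7,.3),amin=30,amax=2000):print(x)
```

```text
10.9 [ 0.5928 -0.0376  0.0752]
top
([0.4928, -0.3037], [465.2, 286.4], 87.5)
([0.4764, 0.2559], [193.6, 287.5], 89.5)
scene
([0.6184, 0.2358], [428.4, 253.9], 114.5)
([0.4933, -0.3056], [133.0, 222.0], 127.5)
([0.4784, 0.2551], [421.3, 194.1], 91.5)
```

Request:
jog_arm:
  targets: [0, -1, -10, 0, 0, 0, 0, -10, 0, 0, 0, 0, -10, 0, 0, 0, 0, -10, 0, 0, 0, 0, -10, 0, 0]

```text
time: 11.5
tool_pos: [0.5927, -0.0879, 0.0762]
tool_rot: [[-0.0, 0.0, 1.0], [-0.0, 1.0, -0.0], [-1.0, -0.0, -0.0]]
force: [-0.3, -0.5, -0.2]
gripper_width: 0.002
```

Request:
jog_arm:
  targets: [0, 0, -10, 0, 0, 0, 0, -10, 0, 0, 0, 0, -10, 0, 0, 0, 0, -10, 0, 0, 0, 0, -10, 0, 0]

```text
time: 12.0
tool_pos: [0.5928, -0.1376, 0.0762]
tool_rot: [[-0.0, -0.0, 1.0], [0.0, 1.0, 0.0], [-1.0, 0.0, -0.0]]
force: [0.5, 0.4, -0.9]
gripper_width: 0.008
```

Request:
jog_arm:
  targets: [0, 0, -10, 0, 0, 0, 0, -10, 0, 0, 0, 0, -10, 0, 0, 0, 0, -10, 0, 0, 0, 0, -10, 0, 0]

```text
time: 12.5
tool_pos: [0.5928, -0.1875, 0.0762]
tool_rot: [[-0.0, -0.0, 1.0], [0.0, 1.0, 0.0], [-1.0, 0.0, -0.0]]
force: [0.9, 0.1, 0.4]
gripper_width: 0.004
```

Request:
jog_arm:
  targets: [0, 0, -10, 0, 0, 0, 0, -10, 0, 0, 0, 0, -10, 0, 0, 0, 0, -10, 0, 0, 0, 0, -10, 0, 0]

```text
time: 13.0
tool_pos: [0.5928, -0.2376, 0.0762]
tool_rot: [[0.0, -0.0, 1.0], [0.0, 1.0, 0.0], [-1.0, 0.0, 0.0]]
force: [-0.1, -0.5, 0.1]
gripper_width: 0.005
```

Request:
jog_arm:
  targets: [0, 0, -10, 0, 0, 0, 0, -10, 0, 0, 0, 0, -9, 0, 0, 0, 0, -8, 0, 0, 0, 0, -5, 0, 0]

```text
time: 13.5
tool_pos: [0.5926, -0.2799, 0.0761]
tool_rot: [[-0.0, 0.001, 1.0], [-0.0, 1.0, -0.001], [-1.0, -0.0, -0.0]]
force: [0.5, -0.1, -0.6]
gripper_width: 0.002
```

Request:
jog_arm:
  targets: [0, 0, -2, 0, 0, 0, 0, 0, 0, 0, 0, 0, 10, 0, 0, 0, -20, 20, 0, 0, 0, -45, 10, 0, 0]

```text
time: 14.0
tool_pos: [0.5908, -0.2362, 0.1378]
tool_rot: [[-0.009, -0.003, 1.0], [0.005, 1.0, 0.003], [-1.0, 0.005, -0.009]]
force: [0.9, 0.3, -0.7]
gripper_width: 0.003
```

Request:
jog_arm:
  targets: [0, -10, 45, 5, 0, 0, 0, 48, 5, 0, 0, 0, 48, 5, 0, 0, 0, 48, 5, 0, 0, 0, 48, 5, 0]

```text
time: 14.5
tool_pos: [0.6173, -0.0004, 0.1514]
tool_rot: [[-0.0, -0.001, 1.0], [0.001, 1.0, 0.001], [-1.0, 0.001, -0.0]]
force: [1.2, -0.4, -0.3]
gripper_width: 0.004
```

Run:
```python
from h import *
o=r.get_obs();print(o["time"],np.round(o["tool_pos"],4))
for n in("top","scene"):
    c=cam(n);im=r.grab_frame(n)[:,:,::-1].copy();cv2.imwrite(f"pics/{n}5.png",im)
    print(n)
    for x in nuts(im,c,(.4,-.4),(.7,.3),amin=30,amax=2000):print(x)
```

```text
14.5 [ 6.173e-01 -4.000e-04  1.514e-01]
top
([0.4929, -0.3041], [465.4, 286.4], 84.5)
([0.4791, 0.2614], [191.0, 286.1], 31.5)
([0.5903, -0.3017], [463.5, 239.8], 90.0)
scene
([0.5912, -0.304], [128.0, 266.0], 145.0)
([0.6183, 0.2358], [428.4, 253.9], 114.0)
([0.4933, -0.3055], [133.0, 222.0], 127.0)
([0.4784, 0.2551], [421.3, 194.1], 91.0)
```

Request:
jog_arm:
  targets: [0, 0, 46, 0, 0, 0, 0, 48, 0, 0, 0, 0, 48, 0, 0, 0, 0, 48, 0, 0, 0, 0, 48, 0, 0]

```text
time: 15.1
tool_pos: [0.6167, 0.2371, 0.1513]
tool_rot: [[-0.0, -0.001, 1.0], [0.001, 1.0, 0.001], [-1.0, 0.001, -0.0]]
force: [0.8, -0.1, 0.8]
gripper_width: 0.008
```

Request:
jog_arm:
  targets: [0, 0, 28, 0, 0, 0, 0, 4, 0, 0, 0, 20, 0, 0, 0, 0, 28, 0, 0, 0, 0, 20, 0, 0, 0]

```text
time: 15.6
tool_pos: [0.6168, 0.2653, 0.0819]
tool_rot: [[-0.001, 0.0, 1.0], [-0.001, 1.0, -0.0], [-1.0, -0.001, -0.001]]
force: [-1.1, 0.4, -0.4]
gripper_width: 0.01
```

Request:
jog_arm:
  targets: [0, 7, 0, 0, 0, 0, 0, 0, 0, 0, 0, 0, -3, 0, 0, 0, 0, -4, 0, 0, 0, 0, -5, 0, 0]

```text
time: 16.1
tool_pos: [0.6183, 0.2541, 0.0775]
tool_rot: [[0.002, -0.0, 1.0], [0.001, 1.0, 0.0], [-1.0, 0.001, 0.002]]
force: [1.0, -0.4, 1.2]
gripper_width: 0.006
```

Request:
jog_arm:
  targets: [0, 1, -6, 0, 0, 0, 0, -7, 0, 0, 0, 0, -8, 0, 0, 0, 0, -9, -0.5, 0, 0, 0, -10, -0.5, 0]

```text
time: 16.6
tool_pos: [0.6167, 0.2133, 0.0752]
tool_rot: [[-0.0, 0.0, 1.0], [0.0, 1.0, -0.0], [-1.0, 0.0, -0.0]]
force: [-0.8, 0.6, 1.3]
gripper_width: 0.005
```

Request:
jog_arm:
  targets: [0, 0, -10, -0.5, 0, 0, 0, -10, -0.5, 0, 0, 0, -10, -0.5, 0, 0, 0, -10, -0.5, 0, 0, 0, -10, -0.5, 0]

```text
time: 17.1
tool_pos: [0.6142, 0.1633, 0.0752]
tool_rot: [[-0.0, 0.0, 1.0], [0.0, 1.0, -0.0], [-1.0, 0.0, -0.0]]
force: [0.1, 0.1, -0.8]
gripper_width: 0.001
```

Request:
jog_arm:
  targets: [0, 0, -10, -0.5, 0, 0, 0, -10, -0.5, 0, 0, 0, -10, -0.5, 0, 0, 0, -10, -0.5, 0, 0, 0, -10, -0.5, 0]

```text
time: 17.6
tool_pos: [0.6117, 0.1134, 0.0752]
tool_rot: [[-0.0, 0.0, 1.0], [0.0, 1.0, -0.0], [-1.0, 0.0, -0.0]]
force: [-0.4, 0.5, -0.3]
gripper_width: 0.006
```

Request:
jog_arm:
  targets: [0, 0, -10, -0.5, 0, 0, 0, -10, -0.5, 0, 0, 0, -10, -0.5, 0, 0, 0, -10, -0.5, 0, 0, 0, -10, -0.5, 0]

```text
time: 18.1
tool_pos: [0.6092, 0.0633, 0.0752]
tool_rot: [[0.0, 0.0, 1.0], [0.0, 1.0, -0.0], [-1.0, 0.0, 0.0]]
force: [-0.2, 1.1, 0.9]
gripper_width: 0.006
```

Run:
```python
from h import *
o=r.get_obs();print(o["time"],np.round(o["tool_pos"],4))
for n in("top","scene"):
    c=cam(n);im=r.grab_frame(n)[:,:,::-1].copy();cv2.imwrite(f"pics/{n}6.png",im)
    print(n)
    for x in nuts(im,c,(.4,-.4),(.7,.3),amin=30,amax=2000):print(x)
```

```text
18.1 [0.6092 0.0633 0.0752]
top
([0.4789, 0.2614], [191.0, 286.2], 32.5)
([0.4935, -0.3037], [465.2, 286.1], 91.5)
([0.5904, -0.302], [463.7, 239.8], 94.5)
scene
([0.5913, -0.3041], [127.9, 266.1], 147.0)
([0.4933, -0.3055], [133.0, 222.0], 126.5)
([0.4785, 0.2551], [421.3, 194.1], 92.0)
```

Request:
jog_arm:
  targets: [0, -1, -10, -0.5, 0, 0, 0, -10, -0.5, 0, 0, 0, -10, -0.5, 0, 0, 0, -10, -0.5, 0, 0, 0, -10, -0.5, 0]

```text
time: 18.7
tool_pos: [0.6067, 0.0131, 0.0762]
tool_rot: [[-0.0, 0.0, 1.0], [-0.0, 1.0, -0.0], [-1.0, -0.0, -0.0]]
force: [0.6, -0.4, -0.9]
gripper_width: 0.011
```

Request:
jog_arm:
  targets: [0, 0, -10, -0.5, 0, 0, 0, -10, -0.5, 0, 0, 0, -10, -0.5, 0, 0, 0, -10, -0.5, 0, 0, 0, -10, -0.5, 0]

```text
time: 19.2
tool_pos: [0.6042, -0.0366, 0.0762]
tool_rot: [[-0.0, -0.0, 1.0], [0.0, 1.0, 0.0], [-1.0, 0.0, -0.0]]
force: [0.6, 0.5, 0.1]
gripper_width: 0.007
```

Request:
jog_arm:
  targets: [0, 0, -10, -0.5, 0, 0, 0, -10, -0.5, 0, 0, 0, -10, -0.5, 0, 0, 0, -10, -0.5, 0, 0, 0, -10, -0.5, 0]

```text
time: 19.7
tool_pos: [0.6017, -0.0866, 0.0762]
tool_rot: [[-0.0, -0.0, 1.0], [0.0, 1.0, 0.0], [-1.0, 0.0, -0.0]]
force: [0.1, -0.3, 0.3]
gripper_width: 0.003
```

Request:
jog_arm:
  targets: [0, 0, -10, -0.5, 0, 0, 0, -10, -0.5, 0, 0, 0, -10, -0.5, 0, 0, 0, -10, -0.5, 0, 0, 0, -10, -0.5, 0]

```text
time: 20.2
tool_pos: [0.5992, -0.1366, 0.0762]
tool_rot: [[-0.0, 0.0, 1.0], [0.0, 1.0, -0.0], [-1.0, 0.0, -0.0]]
force: [-0.4, -0.5, -0.1]
gripper_width: 0.006
```

Request:
jog_arm:
  targets: [0, 0, -10, -0.5, 0, 0, 0, -10, -0.5, 0, 0, 0, -10, -0.5, 0, 0, 0, -10, -0.5, 0, 0, 0, -10, -0.5, 0]

```text
time: 20.7
tool_pos: [0.5968, -0.1865, 0.0762]
tool_rot: [[0.0, -0.0, 1.0], [0.0, 1.0, 0.0], [-1.0, 0.0, 0.0]]
force: [1.0, 1.1, -0.1]
gripper_width: 0.012
```

Request:
jog_arm:
  targets: [0, 0, -10, 0, 0, 0, 0, -10, 0, 0, 0, 0, -9, 0, 0, 0, 0, -8, 0, 0, 0, 0, -5, 0, 0]

```text
time: 21.2
tool_pos: [0.5966, -0.2289, 0.0762]
tool_rot: [[-0.0, 0.001, 1.0], [-0.0, 1.0, -0.001], [-1.0, -0.0, -0.0]]
force: [0.3, -0.1, 0.3]
gripper_width: 0.003
```

Request:
jog_arm:
  targets: [0, 0, -2, 0, 0, 0, 0, 0, 0, 0, 0, 0, 10, 0, 0, 0, -20, 20, 0, 0, 0, -45, 10, 0, 0]

```text
time: 21.7
tool_pos: [0.5947, -0.1854, 0.138]
tool_rot: [[-0.009, -0.003, 1.0], [0.004, 1.0, 0.003], [-1.0, 0.004, -0.009]]
force: [0.2, -0.6, 0.9]
gripper_width: 0.007
```

Request:
jog_arm:
  targets: [0, -10, 45, -10, 0, 0, 0, 47, -13, 0, 0, 0, 47, -13, 0, 0, 0, 47, -13, 0, 0, 0, 47, -13, 0]

```text
time: 22.2
tool_pos: [0.5335, 0.0463, 0.1514]
tool_rot: [[0.0, -0.002, 1.0], [0.001, 1.0, 0.002], [-1.0, 0.001, 0.0]]
force: [0.6, 0.3, -1.0]
gripper_width: 0.006
```

Run:
```python
from h import *
o=r.get_obs();print(o["time"],np.round(o["tool_pos"],4))
for n in("top","scene"):
    c=cam(n);im=r.grab_frame(n)[:,:,::-1].copy();cv2.imwrite(f"pics/{n}7.png",im)
    print(n)
    for x in nuts(im,c,(.4,-.4),(.7,.3),amin=30,amax=2000):print(x)
```

```text
22.2 [0.5335 0.0463 0.1514]
top
([0.4929, -0.3037], [465.2, 286.4], 88.0)
([0.4762, 0.256], [193.6, 287.6], 91.5)
([0.5903, -0.302], [463.7, 239.9], 94.0)
([0.5969, -0.2514], [439.7, 236.0], 85.0)
scene
([0.597, -0.2533], [156.7, 266.4], 148.0)
([0.5914, -0.3038], [128.1, 266.1], 152.0)
([0.493, -0.3058], [132.9, 221.9], 132.0)
([0.4781, 0.2552], [421.3, 194.0], 95.0)
```

Request:
jog_arm:
  targets: [0, 0, 44, -11, 0, 0, 0, 46, -12, 0, 0, 0, 46, -12, 0, 0, 0, 46, -12, 0, 0, 0, 40, -8, 0]

```text
time: 22.8
tool_pos: [0.4779, 0.2683, 0.1513]
tool_rot: [[-0.001, -0.003, 1.0], [0.001, 1.0, 0.003], [-1.0, 0.001, -0.001]]
force: [0.7, 0.4, -0.1]
gripper_width: 0.003
```

Request:
jog_arm:
  targets: [0, 0, 17, 0, 0, 0, 0, 4, 0, 0, 0, 20, 0, 0, 0, 0, 28, 0, 0, 0, 0, 20, 0, 0, 0]

```text
time: 23.3
tool_pos: [0.4802, 0.2835, 0.0822]
tool_rot: [[-0.0, 0.003, 1.0], [-0.002, 1.0, -0.003], [-1.0, -0.002, -0.0]]
force: [0.5, 0.5, -0.1]
gripper_width: 0.004
```

Request:
jog_arm:
  targets: [0, 7, 0, 0, 0, 0, 0, 0, 0, 0, 0, 0, -3, 0, 0, 0, 0, -4, 0, 0, 0, 0, -5, 0, 0]

```text
time: 23.8
tool_pos: [0.4803, 0.2742, 0.0773]
tool_rot: [[0.002, 0.0, 1.0], [0.001, 1.0, -0.0], [-1.0, 0.001, 0.002]]
force: [-0.9, 0.3, 0.2]
gripper_width: 0.008
```

Request:
jog_arm:
  targets: [0, 0, -6, -0.5, 0, 0, 0, -7, -0.5, 0, 0, 0, -8, -0.5, 0, 0, 0, -9, -0.5, 0, 0, 0, -10, -0.2, 0]

```text
time: 24.3
tool_pos: [0.4775, 0.2334, 0.0763]
tool_rot: [[-0.0, -0.0, 1.0], [0.0, 1.0, 0.0], [-1.0, 0.0, -0.0]]
force: [-0.0, 0.4, 0.9]
gripper_width: 0.011
```

Request:
jog_arm:
  targets: [0, 0, -10, -0.2, 0, 0, 0, -10, -0.2, 0, 0, 0, -10, -0.2, 0, 0, 0, -10, -0.2, 0, 0, 0, -10, -0.2, 0]

```text
time: 24.8
tool_pos: [0.4765, 0.1833, 0.0762]
tool_rot: [[-0.0, 0.0, 1.0], [0.0, 1.0, -0.0], [-1.0, 0.0, -0.0]]
force: [1.3, 0.6, 0.5]
gripper_width: 0.002
```

Request:
jog_arm:
  targets: [0, 0, -10, -0.2, 0, 0, 0, -10, -0.2, 0, 0, 0, -10, -0.2, 0, 0, 0, -10, -0.2, 0, 0, 0, -10, -0.2, 0]

```text
time: 25.3
tool_pos: [0.4755, 0.1334, 0.0762]
tool_rot: [[-0.0, 0.0, 1.0], [0.0, 1.0, -0.0], [-1.0, 0.0, -0.0]]
force: [-0.5, 1.5, 0.9]
gripper_width: 0.005
```

Request:
jog_arm:
  targets: [0, 0, -10, -0.2, 0, 0, 0, -10, -0.2, 0, 0, 0, -10, -0.2, 0, 0, 0, -10, -0.2, 0, 0, 0, -10, -0.2, 0]

```text
time: 25.8
tool_pos: [0.4745, 0.0834, 0.0762]
tool_rot: [[-0.0, -0.0, 1.0], [0.0, 1.0, 0.0], [-1.0, 0.0, -0.0]]
force: [0.1, 0.4, 0.5]
gripper_width: 0.008
```

Run:
```python
from h import *
o=r.get_obs();print(o["time"],np.round(o["tool_pos"],4))
for n in("top","scene"):
    c=cam(n);im=r.grab_frame(n)[:,:,::-1].copy();cv2.imwrite(f"pics/{n}8.png",im)
    print(n)
    for x in nuts(im,c,(.4,-.4),(.7,.3),amin=30,amax=2000):print(x)
```

```text
25.8 [0.4745 0.0834 0.0762]
top
([0.4931, -0.3037], [465.2, 286.3], 97.5)
([0.5905, -0.3021], [463.7, 239.8], 96.5)
([0.5969, -0.2517], [439.9, 236.1], 91.5)
scene
([0.597, -0.2532], [156.7, 266.4], 149.5)
([0.5911, -0.3036], [128.2, 266.0], 160.0)
([0.493, -0.3057], [132.9, 221.8], 134.5)
```

Request:
jog_arm:
  targets: [0, 0, -10, -0.2, 0, 0, 0, -10, -0.2, 0, 0, 0, -10, -0.2, 0, 0, 0, -10, -0.2, 0, 0, 0, -10, -0.2, 0]

```text
time: 26.4
tool_pos: [0.4735, 0.0332, 0.0762]
tool_rot: [[-0.0, 0.0, 1.0], [-0.0, 1.0, -0.0], [-1.0, -0.0, -0.0]]
force: [-1.0, -0.7, 0.7]
gripper_width: 0.003
```

Request:
jog_arm:
  targets: [0, 0, -10, -0.2, 0, 0, 0, -10, -0.2, 0, 0, 0, -10, -0.2, 0, 0, 0, -10, -0.2, 0, 0, 0, -10, -0.2, 0]

```text
time: 26.9
tool_pos: [0.4726, -0.0167, 0.0762]
tool_rot: [[0.0, 0.0, 1.0], [0.0, 1.0, -0.0], [-1.0, 0.0, 0.0]]
force: [-0.4, 1.4, -0.7]
gripper_width: 0.009
```

Request:
jog_arm:
  targets: [0, 0, -10, -0.2, 0, 0, 0, -10, -0.2, 0, 0, 0, -10, -0.2, 0, 0, 0, -10, -0.2, 0, 0, 0, -10, -0.2, 0]

```text
time: 27.4
tool_pos: [0.4715, -0.0666, 0.0762]
tool_rot: [[-0.0, 0.0, 1.0], [0.0, 1.0, -0.0], [-1.0, 0.0, -0.0]]
force: [-0.0, 0.3, -0.3]
gripper_width: 0.004
```

Request:
jog_arm:
  targets: [0, 0, -10, -0.2, 0, 0, 0, -10, -0.2, 0, 0, 0, -10, -0.2, 0, 0, 0, -10, -0.2, 0, 0, 0, -10, -0.2, 0]

```text
time: 27.9
tool_pos: [0.4705, -0.1166, 0.0762]
tool_rot: [[-0.0, -0.0, 1.0], [0.0, 1.0, 0.0], [-1.0, 0.0, -0.0]]
force: [-0.6, 0.3, 0.2]
gripper_width: 0.004
```

Request:
jog_arm:
  targets: [0, 0, -10, -0.2, 0, 0, 0, -10, -0.2, 0, 0, 0, -10, -0.2, 0, 0, 0, -10, -0.2, 0, 0, 0, -10, -0.2, 0]

```text
time: 28.4
tool_pos: [0.4695, -0.1666, 0.0762]
tool_rot: [[-0.0, 0.0, 1.0], [0.0, 1.0, 0.0], [-1.0, 0.0, -0.0]]
force: [0.5, 0.5, 0.2]
gripper_width: 0.004
```

Request:
jog_arm:
  targets: [0, 0, -12, 0, 0, 0, 0, -12, 0, 0, 0, 0, -12, 0, 0, 0, 0, -12, 0, 0, 0, 0, -9, 0, 0]

```text
time: 28.9
tool_pos: [0.4695, -0.2242, 0.0762]
tool_rot: [[0.0, 0.001, 1.0], [-0.0, 1.0, -0.001], [-1.0, -0.0, 0.0]]
force: [0.6, 1.2, -0.2]
gripper_width: 0.007
```

Request:
jog_arm:
  targets: [0, 0, -6, 0, 0, 0, 0, -2, 0, 0, 0, 0, 0, 0, 0, 0, 0, 10, 0, 0, 0, -20, 20, 0, 0]

```text
time: 29.4
tool_pos: [0.4681, -0.2002, 0.0947]
tool_rot: [[-0.004, 0.002, 1.0], [0.001, 1.0, -0.002], [-1.0, 0.001, -0.004]]
force: [0.2, 0.5, -0.8]
gripper_width: 0.003
```

Request:
jog_arm:
  targets: [0, -50, 10, 0, 0, 0, -30, 40, 0, 0, 0, 0, 48, 0, 0, 0, 0, 48, 0, 0, 0, 0, 48, 0, 0]

```text
time: 29.9
tool_pos: [0.4689, -0.004, 0.1757]
tool_rot: [[0.001, -0.001, 1.0], [0.001, 1.0, 0.001], [-1.0, 0.001, 0.001]]
force: [1.4, -0.1, 0.0]
gripper_width: 0.003
```

Request:
jog_arm:
  targets: [0, 0, 48, 0, 0, 0, 0, 48, 0, 0, 0, 0, 40, 0, 0, 0, 0, 10, 0, 0, 0, 0, 0, 0, 0]

```text
time: 30.4
tool_pos: [0.4686, 0.1416, 0.1751]
tool_rot: [[-0.001, -0.006, 1.0], [0.0, 1.0, 0.006], [-1.0, 0.0, -0.001]]
force: [0.9, -0.0, 0.0]
gripper_width: 0.003
```

Run:
```python
from h import *
o=r.get_obs();print(o["time"],np.round(o["tool_pos"],4))
for n in("top","scene"):
    c=cam(n);im=r.grab_frame(n)[:,:,::-1].copy();cv2.imwrite(f"pics/{n}9.png",im)
    print(n)
    for x in nuts(im,c,(.4,-.4),(.7,.3),amin=30,amax=2000):print(x)
```

```text
30.4 [0.4686 0.1416 0.1751]
top
([0.4677, -0.2521], [440.7, 298.0], 97.5)
([0.4931, -0.3037], [465.2, 286.3], 97.0)
([0.5905, -0.3021], [463.7, 239.8], 96.5)
([0.597, -0.2516], [439.8, 236.0], 91.5)
scene
([0.5971, -0.2531], [156.7, 266.5], 151.0)
([0.5911, -0.3036], [128.2, 266.0], 163.5)
([0.493, -0.3058], [132.9, 221.9], 134.5)
([0.4678, -0.2537], [161.8, 209.3], 121.5)
```

View pics/scene9.png

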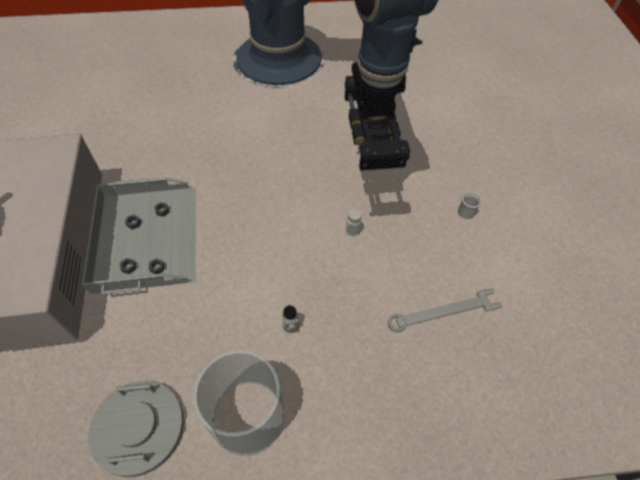

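The scene view shows all four nuts on the pan floor, at (134,222), (162,210), (128,266) and (157,266). The vial (354,222), cup (470,205), valve (290,317) and wrench are at the same pixels as at the start, and the arm is clear.

```bash
python3 -c "
from cell import r
print(r.finish_job())"
```

```text
the job is handed in; nothing more can be done
None
```

All four nuts are in the pan, past the sloping lip, and the job is handed in. I pushed each one separately along the bench with closed fingers at about 0.1 m/s, and the robot clock read about 30 s of the 72 s allowed.

- **Nut positions:** the last check with the top and scene cameras, which agreed to about 2 mm, put the nut centres at about (0.493, -0.305), (0.591, -0.303), (0.597, -0.252) and (0.468, -0.253). The lip's slope ends near y = -0.21, so every nut is at least 25 mm past it. None is against a wall.
- **Bystanders:** the vial, cup, valve and wrench looked unmoved in the last picture. I judged this by eye and did not measure it.
- **Forces and arm:** the wrist force readings, taken at the end of each move, stayed below about 2 N. The arm was clear of everything at hand-in.
- **Disagreement:** one early wrist-camera view differed from the fixed cameras by 3–7 mm. I averaged the two for the first nut and steered mainly by the fixed cameras after that.

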